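# Seat the burr carrier in the coffee grinder and lock it

## Robot

A 6-joint arm with a two-finger parallel gripper is mounted at the origin on the work surface. World frame = base frame: x ahead of the robot, y to its left, z up, the work surface at z = 0. Lengths are in m, angles in degrees, forces in N, time in s.
With the tool pointing down it reaches from about 0.325 to 0.75 m from the base axis. Payload 7.6 kg.
Tool frame: the origin (TCP) lies on the mounting face of the last link; the fingertips stand 173 mm ahead of it and the grasp point (between the pads) lies 155 mm ahead of it (robot.tcp_to_grasp is the distance from the TCP to the grasp point, in m); z points along the fingers, y is the line along which they close (so a half turn about z gives the same grasp; the last joint's range is limited). The gripper opens to 85 mm and grips with 20 to 120 N. Pads are 22 mm wide; open, the fingers measure 114 mm over their backs; the gripper's body (76 mm by 85 mm) begins 54 mm behind the grasp point. The pads swing forward as they close: fully open they stand 13 mm farther back than shut.
Start: joints at [-4.028, 2.991, 80.254, -0, 96.75, -4.028], TCP at [0.525, 0, 0.405] pointing down, gripper open.
Joint ranges: [-166.34, 166.34], [-52.06, 124.39], [6.96, 135.62], [-60.46, 240.46], [14.63, 156.25], [-167.68, 167.68]. Speed limits (degrees/s): [147.25, 147.25, 172.46, 180, 180, 180].

## Interface

Orientations are given as [roll, pitch, yaw] about the fixed x, y, z axes, in that order (R = Rz(yaw) Ry(pitch) Rx(roll)).
In Python, from workcell import robot gives the robot as it stands.
- The arm moves only by the tool carry_out, never from a script. Its argument "steps" is one flat list of numbers, 7 for each row, row after row: the shift along the tool's x, y, z in mm, then the turn, a rotation vector about the tool's x, y, z in rad, then the closure, from -1 (fully open) to 1 (shut). A call has exactly 10 rows; each row shifts and turns the commanded pose from where the row before left it, along the tool's axes as they then stand; what a row does not reach is not made up. A row lasts 1/8 s, in which the tool goes at most 62.5 mm and 10.7 degrees, less where a joint would pass 70% of its speed; a pose out of reach is approached as far as the arm can. A call is refused whole if a number of a shift passes 62.5 or a number of a turn 0.188, either way. A call with a gripper value outside its range is refused whole. The fingers move at their own pace and stop on an object; "force" is the grip in N (left out, the last holds). Time passes only in rows, so rows that do not move let the fingers close, or fill a call up. It gives the time, the measured TCP pose, the force, the opening and the grip force at its end, in the units of the state.
- robot.get_state(): the state, without advancing time (a new reading comes with each control period).
- robot.read_camera(name): name is "scene" or "side" or "wrist"; returns a dict with "img" (420x560x3 uint8, blue, green, red), "fovy" (degrees; the focal length in pixels is half the picture's height over the tangent of half this angle, whatever the lens; pixels are square), "cx", "cy" (the principal point, pixels), "xyz" and "rotation" of the camera in the world; the wrist camera has in their place "hand_eye" (4x4, takes a point from camera to tool coordinates, whose origin is the TCP and whose axes are the flange's). Camera axes: x right, y up, looking along -z (the intrinsics and any distortion apply to the point x, -y, -z); pixel columns grow to the right and rows downward; lengths in m; the calibration is good to about 2 mm. A picture is of the moment at which its call begins: read the wrist's pose just before it. There is no depth.
- robot.close_job(): hands the job in; it is judged then, once.
Trained networks look in a picture, given as the dict that the camera call returned (one of the last four; its "shot" number tells which), for a name from the list of things; names that differ only in an ending like _2 or _b are one class to them, and where a whole thing is asked for, a point or a joint stands for the part that bears it (a point fixed in the world has none). Each returns a list of dicts, best first, with "score" (0 to 1); they miss things now and then, are a little off and sometimes report something else, mostly with a low value. They report only what shows in the picture. A call takes as long as a camera call. They do not tell look-alikes from the thing itself.
- robot.find_in(picture, label): "point" ([x, y, z] in m, in the coordinates of the camera as it stood for that picture, good to about 4 mm: the middle of the surface that is visible of it).
- robot.tip_of(picture, label): "point" ([x, y, z] in m, in the coordinates of the camera as it stood for that picture, good to about 4 mm: a listed point, or the origin of a listed thing).
The state is a dict: "time": time; "q": joint angles; "joint_velocities": joint speeds; "effort": joint torques, N m; "tcp_pos": TCP position; "tcp_rot": TCP orientation; "wrist_force": force on the tool from outside, world axes, zero at the start; "wrist_torque": the same for the moment, N m; "opening": finger opening in m; "gripper_force": force on a finger pad.
Only numpy, scipy, OpenCV 4.12 (cv2) and the standard library are available. Lean on these libraries where they do the work, as an engineer would, in place of code of your own. Each camera call takes 0.05 s, during which the arm holds its last target. There are 200 camera calls.

## Task

Put the grinder's loose burr carrier back: stand it in the open throat on top of the coffee grinder and, pressing down only lightly so that nothing is forced, turn it clockwise until its two lugs drop fully home into the notches of the collar. Once it is home, turn it on clockwise, collar and all, as far as the stop where the grip bar points straight front to back over the grinder, then let go of it. Keep it upright on the way and leave everything else on the ledge where it is.

Things in the scene. Friction and masses are not known exactly. Their poses are not given: they have to be found in the camera images.
- burr: Burr carrier, 0.13-0.23 kg: upright steel disc 44 mm across, z 0 to 14 mm; two steel lugs along its +x and -x, 8 mm wide, reaching 34 mm from the axis, z 6 to 14 mm. Below the lugs is a 6 mm pilot (foot 41 mm across). A half turn makes no difference. Origin: centre of its underside, z up. Starts on the coaster at any yaw.
- bar (a point): Grip point in the carrier's black plastic grip bar, on its axis 38 mm above its underside. The bar stands on the disc, in line with the lugs: 36 mm long (carrier's x), 12 mm thick (y), z 14 to 48 mm of the carrier. The carrier must not be forced: its contact forces with the grinder, push and side loads on the lugs added up (0.1 N m of turning puts about 3.5 N on the lugs), stay under 30 N.
- grinder: Coffee grinder, fixed: grey head and column on a black foot, 190 mm deep (x), 135 mm wide (y); flat top 180 mm above the ledge, 130 mm wide, reaching 83 mm in front of and 75 mm behind the throat. Its x axis runs front to back; the front, with chute and switch, faces its -x. Origin: on the throat's axis at ledge height.
- throat (a point): Centre of the throat at the top of the aluminium collar, flush with the grinder's top; grinder's axes. Collar 77 mm across, bore 50 mm, flat top with two notches across from each other, 11 mm wide, 8 mm deep, open to the bore, dark floors. Notch angle is not reported: at the start their line is 0.45 to 1.20 rad counter-clockwise (from above) of the grinder's x axis.
- seal_top (a point): On the axis, 6 mm below the collar's top: where the carrier's origin is while its lugs rest on the collar, and the top of a sliding rubber seal plate at the start. The seal takes about 4 N to push down (the carrier's weight does not) and stays down. Keep the total push under about 12 N while turning: a harder one drags the collar along. A lug can bind on a notch wall: ease back.
- seat (a point): On the axis, 14 mm below the collar's top: where the carrier's origin is when fully home (lugs on the notch floors, lug tops flush with the collar). The collar turns stiffly (about 0.22 N m) and stays put; clockwise it meets a hard stop where the notches line up with the grinder's x axis. Play lets the bar end up to 0.06 rad past that line; beyond, the torque climbs steeply.
- coaster: Round bamboo coaster, fixed, 100 mm across, 8 mm thick; origin at the centre of its underside. The carrier starts on it.
- plate: Glass plate, 170 mm across, 16 mm high; origin under its centre. Leave alone.
- fork: Steel fork lying flat, about 180 mm long along its x, 4 mm thick; origin on its underside near its middle. Leave alone.
- spatula: Black plastic spatula lying flat along its x. Leave alone.
- butter_dish: Closed white ceramic butter dish, 180 by 100 mm, 82 mm high with its knob; origin under its centre. Leave alone.
- mug: White ceramic mug, 80 mm across, 85 mm high; origin under its centre. Leave alone.
Not all that is in view belongs to the job. Of the things shaped like the burr, the steel one is meant.

How it is judged:
By the outcome, as a careful person would: the job done as asked, in the order asked, and still so for the second after the job is handed in, with the robot touching nothing.
It also fails if it takes over 64 s, if anything falls off the work surface, if the arm or the gripper's body presses on something with over 40 N, if the wrist force passes 120 N, or if a joint passes its speed limit or range.

## Working session

There is one attempt and no reset: what is moved stays moved. The work goes in short steps, Python scripts to look and compute and a tool call to move; the robot and the scene stay as the last step left them, time stands still between calls to the robot, and variables do not carry over. Pictures are saved under pics/ and viewed, at most 10 in all, crops included, and the job is handed in when it is done.

Besides the shell and the picture viewer there is one more tool, called after "Emit:" as a command line: name --argument value ..., lists and objects as JSON in quotes. carry_out: Moves the arm, as the interface text tells. Its arguments: {"type":"object","properties":{"steps":{"type":"array"},"force":{"type":"number"}},"required":["steps"]}

```bash
mkdir -p pics; ls; cat > h.py <<'E'
import numpy as np, cv2
from scipy.spatial.transform import Rotation as R
from workcell import robot
def rot(a): 
    a=np.array(a,float)
    return a if a.shape==(3,3) else R.from_euler('xyz',a,degrees=True).as_matrix()
def pose():
    s=robot.get_state(); T=np.eye(4); T[:3,:3]=rot(s['tcp_rot']); T[:3,3]=s['tcp_pos']; return T
def shot(n):
    P=pose(); p=robot.read_camera(n); T=np.eye(4)
    if 'hand_eye' in p: T=P@np.array(p['hand_eye'])
    else: T[:3,:3]=rot(p['rotation']); T[:3,3]=p['xyz']
    return p,T
def w(T,c): return (T@np.r_[c,1])[:3]
def f(p): return p['img'].shape[0]/2/np.tan(np.radians(p['fovy'])/2)
def ray(p,T,u,v,z):
    d=T[:3,:3]@np.array([(u-p['cx'])/f(p),-(v-p['cy'])/f(p),-1]); o=T[:3,3]
    return o+d*(z-o[2])/d[2]
def proj(p,T,X):
    c=np.linalg.inv(T)@np.r_[X,1]; return p['cx']+f(p)*c[0]/-c[2], p['cy']-f(p)*c[1]/-c[2]
E
python3 - <<'E'
from h import *
print(robot.get_state())
ims=[]
for n in ['scene','side','wrist']:
    p,T=shot(n); ims.append(p['img'])
    print(n,{k:v for k,v in p.items() if k!='img'})
    for l in ['burr','bar','grinder','throat','coaster']:
        for fn in ('find_in','tip_of'):
            try: print(l,fn,[(round(d['score'],2),w(T,d['point']).round(3).tolist(),np.round(proj(p,T,w(T,d['point'])))) for d in getattr(robot,fn)(p,l)])
            except Exception as e: print(l,fn,e)
c=np.zeros((840,1120,3),np.uint8)
c[:420,:560]=ims[0];c[:420,560:]=ims[1];c[420:,:560]=ims[2]
cv2.imwrite('pics/a.png',cv2.resize(c,(800,600),interpolation=cv2.INTER_AREA))
E
```

```text
pics
{'time': 0.0, 'q': array([-4.02702165e+00,  3.02742868e+00,  8.03131913e+01,  1.53624363e-03,
        9.67504843e+01, -4.02825004e+00]), 'joint_velocities': array([ 0.03890616, -0.00688348, -0.04016978, -0.02308727, -0.05319364,
        0.02857192]), 'effort': array([ 8.02730119e-04, -3.81666934e+01, -3.60182977e+01,  8.43031398e-05,
        6.19437444e-03, -2.66336252e-05]), 'tcp_pos': array([5.24969377e-01, 3.59453894e-05, 4.03868785e-01]), 'tcp_rot': array([-1.79909228e+02, -7.92202598e-03,  9.00014015e+01]), 'wrist_force': array([-0.56398855, -0.55911789, -0.03508671]), 'wrist_torque': array([-0.03152599,  0.0106647 , -0.03064609]), 'gripper_force': 0.0, 'opening': 0.08570703109254972}
scene {'fovy': 53.449320131836494, 'cx': 284.3864768073842, 'cy': 211.8078734125828, 'xyz': array([0.85070011, 0.36151325, 0.94615561]), 'rotation': array([2.95979136e+01, 4.97662191e-02, 1.43920903e+02]), 'shot': 1}
burr find_in [(0.79, [0.507, 0.187, 0.019], array([359., 280.])), (0.72, [0.378, 0.274, 0.014], array([425., 278.])), (0.63, [0.589, -0.386, 0.002], array([205., 145.])), (0.53, [
[... 2877 characters left out ...]
of [(0.95, [0.392, 0.17, -0.003], array([153.,  26.])), (0.78, [0.502, 0.188, 0.006], array([254.,   4.]))]
bar find_in [(0.94, [0.399, 0.164, 0.012], array([155.,  29.])), (0.56, [0.505, 0.176, 0.022], array([256.,  12.]))]
bar tip_of [(0.96, [0.394, 0.165, 0.035], array([141.,  20.])), (0.58, [0.501, 0.187, 0.006], array([253.,   6.]))]
grinder find_in [(0.75, [0.534, -0.072, 0.14], array([286., 297.]))]
grinder tip_of [(0.72, [0.533, -0.13, -0.001], array([282., 280.]))]
throat find_in [(0.75, [0.53, -0.076, 0.142], array([282., 302.]))]
throat tip_of []
coaster find_in [(0.73, [0.52, 0.159, 0.006], array([271.,  36.]))]
coaster tip_of [(0.59, [0.516, 0.174, -0.004], array([268.,  23.]))]
```

View pics/a.png

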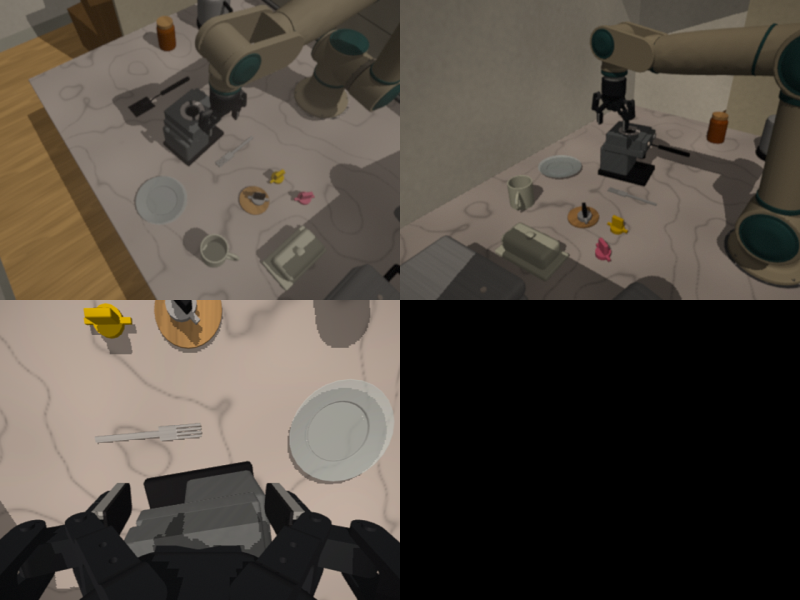

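Scene: three burr-shaped items – steel on the coaster (scene 359,280; wrist 254,14), yellow (386,250), pink (425,278). The steel one with black bar, on the coaster, fits. First a look at the throat from above.

Emit:
carry_out --steps '[-17, 2, -25, 0, 0, 0, -1, -30, 2, -20, 0, 0, 0, -1, -30, 2, 0, 0, 0, 0, -1, -30, 2, 0, 0, 0, 0, -1, -30, 2, 0, 0, 0, 0, -1, 0, 0, 0, 0, 0, 0, -1, 0, 0, 0, 0, 0, 0, -1, 0, 0, 0, 0, 0, 0, -1, 0, 0, 0, 0, 0, 0, -1, 0, 0, 0, 0, 0, 0, -1]'

```text
time: 2.9
tcp_pos: [0.535, -0.1366, 0.4498]
tcp_rot: [180.0, 0.0, 90.0]
wrist_force: [0.3, -0.3, 0.5]
opening: 0.0851
gripper_force: 0.0
```

```bash
python3 - <<'E'
from h import *
s=robot.get_state();print(s['tcp_pos'],s['tcp_rot'],s['wrist_force'])
p,T=shot('wrist'); np.savez('t1.npz',img=p['img'],T=T,cx=p['cx'],cy=p['cy'],fovy=p['fovy'])
for l in ['grinder','throat','seat','seal_top']:
    print(l,[(round(d['score'],2),w(T,d['point']).round(4).tolist(),np.round(proj(p,T,w(T,d['point'])))) for d in robot.tip_of(p,l)])
cv2.imwrite('pics/b.png',cv2.resize(p['img'],(800,600),interpolation=cv2.INTER_CUBIC))
E
```

```text
[ 0.53501106 -0.13658269  0.44979054] [1.79988102e+02 2.03210098e-03 9.00346846e+01] [ 0.31054104 -0.26143021  0.47302424]
grinder [(0.66, [0.5357, -0.1328, -0.0003], array([277., 174.]))]
throat [(0.75, [0.5342, -0.1342, 0.1807], array([275., 209.]))]
seat [(0.67, [0.5352, -0.1424, 0.1639], array([276., 214.]))]
seal_top [(0.63, [0.5387, -0.1347, 0.1723], array([280., 207.]))]
```

View pics/b.png

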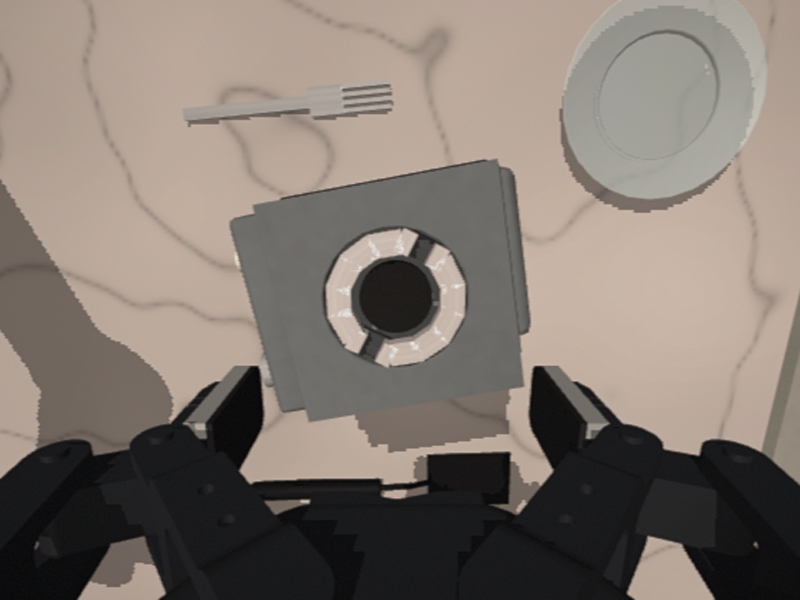

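Emit:
carry_out --steps '[32, -3, 0, 0, 0, 0, -1, 32, -3, 0, 0, 0, 0, -1, 32, -3, 0, 0, 0, 0, -1, 32, -3, 0, 0, 0, 0, -1, 32, -3, 0, 0, 0, 0, -1, 32, -3, 10, 0, 0, 0, -1, 32, -3, 10, 0, 0, 0, -1, 32, -3, 10, 0, 0, 0, -1, 32, -3, 10, 0, 0, 0, -1, 32, -3, 10, 0, 0, 0, -1]'

```text
time: 4.4
tcp_pos: [0.5048, 0.184, 0.3994]
tcp_rot: [180.0, -0.0, 90.0]
wrist_force: [1.4, 0.3, -0.5]
opening: 0.0852
gripper_force: 0.0
```

```bash
python3 - <<'E'
from h import *
s=robot.get_state();print(s['tcp_pos'],s['tcp_rot'],s['wrist_force'])
p,T=shot('wrist'); np.savez('b1.npz',img=p['img'],T=T,cx=p['cx'],cy=p['cy'],fovy=p['fovy'])
for l in ['burr','bar','coaster']:
    print(l,[(round(d['score'],2),w(T,d['point']).round(4).tolist(),np.round(proj(p,T,w(T,d['point'])))) for d in robot.tip_of(p,l)])
cv2.imwrite('pics/c.png',cv2.resize(p['img'][80:380,80:480],(800,600),interpolation=cv2.INTER_CUBIC))
E
```

```text
[0.50479412 0.1840403  0.39944188] [ 1.79984878e+02 -7.05422746e-04  8.99955778e+01] [ 1.36947641  0.33636719 -0.45124536]
burr [(0.69, [0.3922, 0.1649, -0.0056], array([185., 198.])), (0.64, [0.5015, 0.1867, 0.0073], array([273., 182.])), (0.59, [0.3724, 0.27, -0.0039], array([160., 108.]))]
bar [(0.85, [0.4989, 0.19, 0.0442], array([270., 185.])), (0.66, [0.3956, 0.1652, 0.0332], array([178., 205.])), (0.65, [0.3719, 0.2686, 0.0386], array([144., 107.]))]
coaster [(0.94, [0.515, 0.1767, -0.0025], array([285., 189.]))]
```

View pics/c.png

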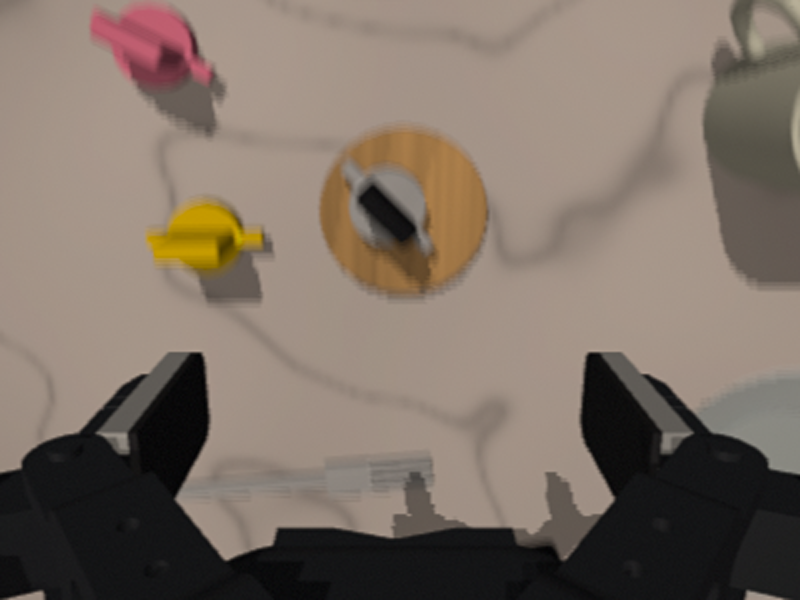

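The throat picture shows collar centred near (396,298), with notches at about (371,347) and (423,247). That is a line near 62° in world, with the grinder's axis near 10°. The crop confirms that the steel burr with black bar on the coaster, at crop (388,208), is the right one; yellow (205,240) and pink (155,48) are decoys. I'll rectify both views to measure them.

```bash
cat > rect.py <<'E'
from h import *
def rect(z,p,T,c,half=.05,n=400):
    # orthographic: px right=+x, up=+y
    s=2*half/n; I,J=np.meshgrid(np.arange(n),np.arange(n))
    X=np.stack([c[0]-half+I*s,c[1]+half-J*s,np.full(I.shape,z),np.ones(I.shape)],-1)@np.linalg.inv(T).T
    F=f(p); return cv2.remap(p['img'],(p['cx']+F*X[...,0]/-X[...,2]).astype(np.float32),(p['cy']-F*X[...,1]/-X[...,2]).astype(np.float32),cv2.INTER_CUBIC)
def grid(im):
    for k in range(0,im.shape[0],40): cv2.line(im,(k,0),(k,6),(0,255,0),1); cv2.line(im,(0,k),(6,k),(0,255,0),1)
    return im
E
python3 - <<'E'
from rect import *
L=lambda n:(lambda d:({k:(d[k] if k=='img' else float(d[k])) for k in('img','cx','cy','fovy')},d['T']))(np.load(n))
p,T=L('t1.npz'); a=rect(.18,p,T,(.535,-.136)); wide=rect(.18,p,T,(.535,-.136),.1,400)
m=(a.min(2)>140).astype(np.uint8); cs,_=cv2.findContours(m,0,2); 
pts=np.vstack([c for c in cs if cv2.contourArea(c)>300]); 
(e,r)=cv2.minEnclosingCircle(pts); print('collar',.535-.05+e[0]*.00025,-.136+.05-e[1]*.00025,r*.25)
p,T=L('b1.npz')
bt=rect(.056,p,T,(.502,.185)); m=((bt.max(2)<45)).astype(np.uint8)
cs,_=cv2.findContours(m,0,2)
for c in cs:
    if cv2.contourArea(c)>2000:
        q=cv2.minAreaRect(c); print('bar',.502-.05+q[0][0]*.00025,.185+.05-q[0][1]*.00025,np.array(q[1])*.25,q[2])
b=rect(.022,p,T,(.502,.185))
cv2.imwrite('pics/d.png',np.hstack([grid(a),grid(b)]))
g=cv2.Canny(cv2.GaussianBlur(wide,(5,5),0),25,60)
for l in cv2.HoughLinesP(g,1,np.pi/360,40,minLineLength=70,maxLineGap=15)[:,0]:
    print(l,np.degrees(np.arctan2(-(l[3]-l[1]),l[2]-l[0])).round(1))
E
```

```text
collar 0.5356327667236329 -0.13510946655273437 39.97148132324219
bar 0.5021875 0.1898125 [33.41079712 12.0208149 ] 45.0
[ 84  89 305  48] 10.5
[ 82  86 289  48] 10.4
[324  64 353 224] -79.7
[317 118 340 236] -79.0
[309  55 343 242] -79.7
[ 25 120  64 332] -79.6
[  3  10 115   0] 5.1
[193 390 338 363] 10.5
[127 176 200 249] -45.0
[145 184 213 277] -53.8
[209 115 256 190] -57.9
[141  76 274  51] 10.6
[196 116 250 195] -55.6
[127 233 182 151] 56.1
[120 205 243 263] -25.2
[196 390 338 364] 10.4
[130 213 213 241] -18.6
```

View pics/d.png

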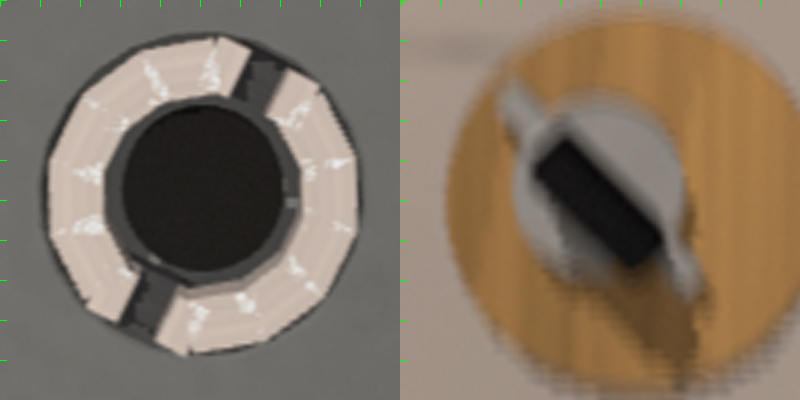

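Burr (0.502,0.188), bar at -46°; collar centre (0.535,-0.135), notch line 63.3°, grinder axis 10.5°. Grasp.

Emit:
carry_out --steps '[5, -3, 10, 0, 0, 0, -1, 0, 0, 20, 0, 0, -0.154, -1, 0, 0, 20, 0, 0, -0.154, -1, 0, 0, 20, 0, 0, -0.154, -1, 0, 0, 20, 0, 0, -0.154, -1, 0, 0, 20, 0, 0, -0.154, -1, 0, 0, 30, 0, 0, 0, -1, 0, 0, 30, 0, 0, 0, -1, 0, 0, 28, 0, 0, 0, -1, 0, 0, 0, 0, 0, 0, -1]'

```text
time: 5.85
tcp_pos: [0.5012, 0.1872, 0.1994]
tcp_rot: [-179.7, -0.1, 134.1]
wrist_force: [0.4, -0.0, 0.4]
opening: 0.0853
gripper_force: 0.0
```

Emit:
carry_out --steps '[0, 0, 10, 0, 0, 0, -1, 0, 0, 10, 0, 0, 0, -1, 0, 0, 0, 0, 0, 0, -1, 0, 0, 0, 0, 0, 0, 1, 0, 0, 0, 0, 0, 0, 1, 0, 0, 0, 0, 0, 0, 1, 0, 0, 0, 0, 0, 0, 1, 0, 0, 0, 0, 0, 0, 1, 0, 0, 0, 0, 0, 0, 1, 0, 0, 0, 0, 0, 0, 1]' --force 60

```text
time: 7.1
tcp_pos: [0.5023, 0.1881, 0.1827]
tcp_rot: [179.9, 0.0, 134.1]
wrist_force: [-1.9, 0.1, 6.7]
opening: 0.0414
gripper_force: 60.8
```

I went 20 mm too low and the fingers closed on the disc. Open, raise, re-close on the bar.

Emit:
carry_out --steps '[0, 0, 0, 0, 0, 0, -1, 0, 0, 0, 0, 0, 0, -1, 0, 0, 0, 0, 0, 0, -1, 0, 0, 0, 0, 0, 0, -1, 0, 0, 0, 0, 0, 0, -1, 0, 0, 0, 0, 0, 0, -1, 0, 0, -10, 0, 0, 0, -1, 0, 0, -12, 0, 0, 0, -1, 0, 0, 0, 0, 0, 0, -1, 0, 0, 0, 0, 0, 0, -1]'

```text
time: 8.35
tcp_pos: [0.502, 0.188, 0.2038]
tcp_rot: [180.0, 0.0, 134.1]
wrist_force: [-0.2, -0.1, 0.9]
opening: 0.0857
gripper_force: 0.0
```

```bash
python3 - <<'E'
from rect import *
s=robot.get_state();print(s['tcp_pos'],s['tcp_rot'],s['opening'],s['wrist_force'])
p,T=shot('wrist')
for l in ['burr','bar']:
    print(l,[(round(d['score'],2),w(T,d['point']).round(4).tolist()) for d in robot.tip_of(p,l)])
cv2.imwrite('pics/e.png',cv2.resize(p['img'],(800,600)))
E
```

```text
[0.50197681 0.18801951 0.20382942] [1.79984914e+02 8.12920342e-03 1.34118387e+02] 0.08573905054487874 [-0.24665667 -0.11576607  0.88253235]
burr [(0.87, [0.5049, 0.1916, 0.0073]), (0.6, [0.3902, 0.1677, -0.0027])]
bar [(0.89, [0.3946, 0.1664, 0.0364]), (0.57, [0.5067, 0.19, 0.0429])]
```

View pics/e.png

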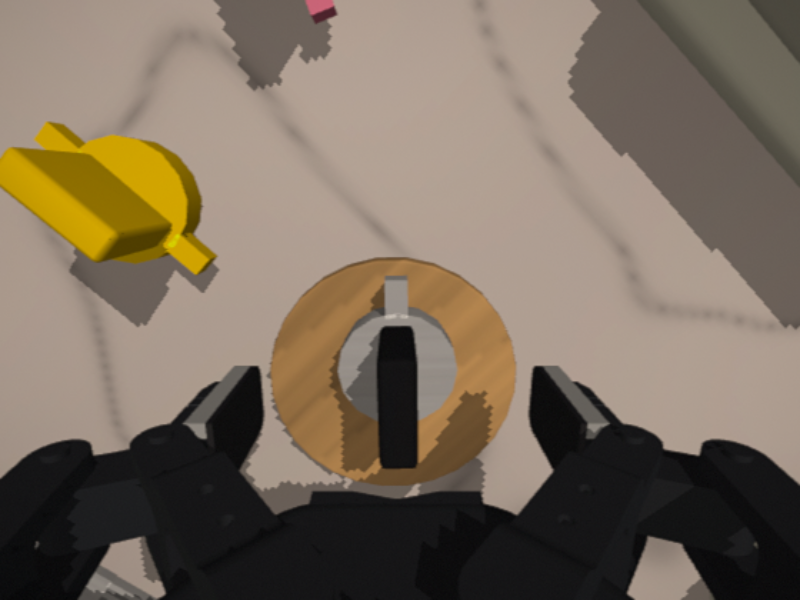

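The bar is now centred between the pads (397,395) and aligned with them. Descend 2 mm and close.

Emit:
carry_out --steps '[0, 0, 2, 0, 0, 0, -1, 0, 0, 0, 0, 0, 0, 1, 0, 0, 0, 0, 0, 0, 1, 0, 0, 0, 0, 0, 0, 1, 0, 0, 0, 0, 0, 0, 1, 0, 0, 0, 0, 0, 0, 1, 0, 0, 0, 0, 0, 0, 1, 0, 0, 0, 0, 0, 0, 1, 0, 0, 0, 0, 0, 0, 1, 0, 0, 0, 0, 0, 0, 1]' --force 60

```text
time: 9.75
tcp_pos: [0.5021, 0.188, 0.2019]
tcp_rot: [180.0, 0.0, 134.1]
wrist_force: [-0.3, 0.1, 1.7]
opening: 0.0109
gripper_force: 58.9
```

```bash
python3 - <<'E'
from rect import *
s=robot.get_state();print(s['tcp_pos'],s['tcp_rot'],s['opening'],s['wrist_force'])
p,T=shot('wrist'); P=pose()
# bar top rows from earlier picture (TCP 2 mm higher): compute in tool coords
H=np.array(p['hand_eye']); 
def tool(u,v,zt): 
    d=H[:3,:3]@np.array([(u-p['cx'])/f(p),-(v-p['cy'])/f(p),-1]); return (H[:3,3]+d*(zt-H[2,3])/d[2]).round(4)
for u,v,z in [(397,355,.056),(397,467,.056),(397,277,.022),(397,327,.022)]: print(tool(u*.7,v*.7,.2038-z))
for l in ['burr','bar']:
    print(l,[(round(d['score'],2),(H@np.r_[d['point'],1])[:3].round(4).tolist()) for d in robot.tip_of(p,l)])
cv2.imwrite('pics/f.png',cv2.resize(p['img'],(800,600)))
E
```

```text
[0.50208052 0.18802328 0.2018511 ] [1.79984026e+02 1.39182533e-02 1.34117941e+02] 0.010862111050005544 [-0.26960885  0.07851525  1.73384317]
[0.0177 0.0013 0.1478]
[-0.0184  0.0014  0.1478]
[0.0328 0.0014 0.1818]
[0.0146 0.0014 0.1818]
burr [(0.74, [0.0594, -0.0953, 0.2049]), (0.64, [0.0012, 0.0021, 0.1938])]
bar [(0.71, [-0.0031, 0.0046, 0.159]), (0.56, [0.0601, -0.0914, 0.1683])]
```

Emit:
carry_out --steps '[0, 0, -20, 0, 0, 0, 1, 0, 0, -30, 0, 0, 0, 1, 0, 0, -40, 0, 0, 0.165, 1, 0, 0, -40, 0, 0, 0.165, 1, 0, 0, -40, 0, 0, 0.165, 1, 0, 0, -30, 0, 0, 0.165, 1, 0, 0, -30, 0, 0, 0.165, 1, 0, 0, -10, 0, 0, 0.165, 1, 0, 0, 0, 0, 0, 0, 1, 0, 0, 0, 0, 0, 0, 1]'

```text
time: 11.15
tcp_pos: [0.502, 0.1881, 0.4403]
tcp_rot: [-179.9, 0.1, 77.6]
wrist_force: [-0.3, 0.4, -0.5]
opening: 0.0114
gripper_force: 58.6
```

Emit:
carry_out --steps '[-28, 9, 0, 0, 0, 0, 1, -40, 13, 0, 0, 0, 0, 1, -40, 13, 0, 0, 0, 0, 1, -40, 13, 0, 0, 0, 0, 1, -40, 13, 0, 0, 0, 0, 1, -40, 13, 0, 0, 0, 0, 1, -40, 13, 0, 0, 0, 0, 1, -28, 10, 0, 0, 0, 0, 1, -12, 4, 0, 0, 0, 0, 1, 0, 0, 0, 0, 0, 0, 1]'

```text
time: 12.4
tcp_pos: [0.5334, -0.1347, 0.441]
tcp_rot: [-179.9, -0.0, 77.4]
wrist_force: [-0.4, 0.1, -2.1]
opening: 0.011
gripper_force: 58.6
```

```bash
python3 - <<'E'
from rect import *
s=robot.get_state();print(s['tcp_pos'],s['tcp_rot'],s['opening'],s['wrist_force'],s['wrist_torque'],s['q'].round(0))
p,T=shot('wrist'); 
for l in ['throat','burr','bar']:
    print(l,[(round(d['score'],2),w(T,d['point']).round(4).tolist()) for d in robot.tip_of(p,l)])
q,S=shot('side')
print([(round(d['score'],2),w(S,d['point']).round(4).tolist()) for d in robot.tip_of(q,'burr')])
cv2.imwrite('pics/g.png',np.hstack([cv2.resize(p['img'],(400,300)),cv2.resize(q['img'],(400,300))]))
E
```

```text
[ 0.53341168 -0.13470967  0.44096771] [-1.79925245e+02 -2.47040415e-02  7.74117013e+01] 0.011046558609179647 [-0.41316937  0.07848925 -2.07788284] [-0.00745374  0.00327495  0.02486354] [-18.   7.  72.   0. 101.  -5.]
throat []
burr [(0.55, [0.5305, -0.1305, 0.2487])]
bar [(0.79, [0.5307, -0.1288, 0.2862])]
[(0.87, [0.3755, 0.2709, -0.0032]), (0.86, [0.3935, 0.1623, 0.0007]), (0.58, [0.529, -0.1351, 0.2496])]
```

View pics/g.png

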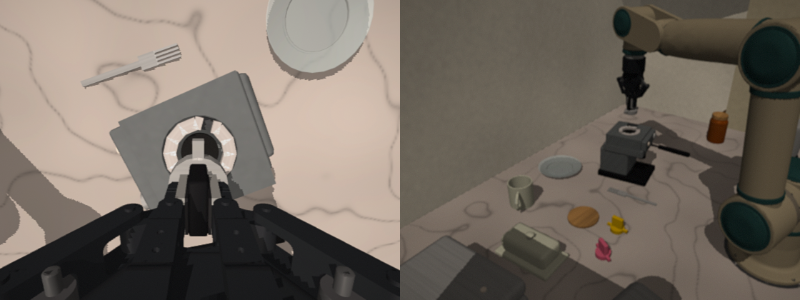

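Carrier held upright, bar at 77°, collar just below it (wrist half (200,148)). Descend to just above the collar and check alignment.

Emit:
carry_out --steps '[0, 0, 10, 0, 0, 0, 1, 0, 0, 12, 0, 0, 0, 1, 0, 0, 12, 0, 0, 0, 1, 0, 0, 10, 0, 0, 0, 1, 0, 0, 8, 0, 0, 0, 1, 0, 0, 4, 0, 0, 0, 1, 0, 0, 2, 0, 0, 0, 1, 0, 0, 0, 0, 0, 0, 1, 0, 0, 0, 0, 0, 0, 1, 0, 0, 0, 0, 0, 0, 1]'

```text
time: 13.95
tcp_pos: [0.5334, -0.1346, 0.384]
tcp_rot: [180.0, -0.0, 77.4]
wrist_force: [0.1, -0.2, -1.6]
opening: 0.011
gripper_force: 58.6
```

```bash
python3 - <<'E'
from rect import *
s=robot.get_state();print(s['tcp_pos'],s['tcp_rot'],s['wrist_force'])
p,T=shot('wrist')
a=rect(.18,p,T,(.534,-.135))
cv2.circle(a,(200,200),154,(0,0,255),1)
cv2.imwrite('pics/h.png',np.hstack([cv2.resize(p['img'],(533,400)),a[:,:260]]))
E
```

```text
[ 0.53337165 -0.13459134  0.38396861] [ 1.79970288e+02 -2.86353919e-04  7.73943011e+01] [ 0.12213756 -0.21667018 -1.5772641 ]
```

View pics/h.png

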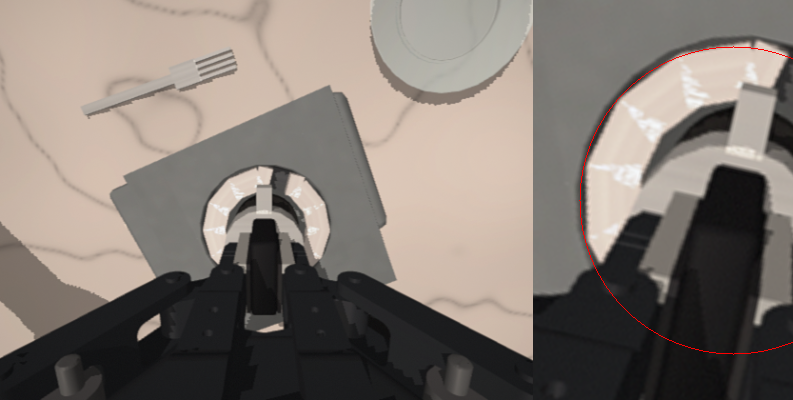

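Collar and carrier concentric within about 1 mm; descend to just short of contact.

Emit:
carry_out --steps '[0.5, 0, 4, 0, 0, 0, 1, 0, 0.5, 4, 0, 0, 0, 1, 0, 0, 3, 0, 0, 0, 1, 0, 0, 2, 0, 0, 0, 1, 0, 0, 1, 0, 0, 0, 1, 0, 0, 0.5, 0, 0, 0, 1, 0, 0, 0.5, 0, 0, 0, 1, 0, 0, 0.5, 0, 0, 0, 1, 0, 0, 0, 0, 0, 0, 1, 0, 0, 0, 0, 0, 0, 1]'

```text
time: 15.25
tcp_pos: [0.534, -0.1342, 0.3683]
tcp_rot: [180.0, -0.0, 77.4]
wrist_force: [0.3, 0.9, -1.4]
opening: 0.0108
gripper_force: 58.6
```

```bash
python3 -c "
from h import *
s=robot.get_state();print(s['tcp_pos'],s['wrist_force'],s['wrist_torque'])"
```

```text
[ 0.5339565  -0.13420662  0.36826533] [ 0.33411469  0.87376599 -1.42497784] [-0.0120744  -0.01904742  0.00182402]
```

Emit:
carry_out --steps '[0, 0, 0.3, 0, 0, 0, 1, 0, 0, 0.3, 0, 0, 0, 1, 0, 0, 0.3, 0, 0, 0, 1, 0, 0, 0, 0, 0, 0, 1, 0, 0, 0, 0, 0, 0, 1, 0, 0, 0, 0, 0, 0, 1, 0, 0, 0, 0, 0, 0, 1, 0, 0, 0, 0, 0, 0, 1, 0, 0, 0, 0, 0, 0, 1, 0, 0, 0, 0, 0, 0, 1]'

```text
time: 16.5
tcp_pos: [0.5339, -0.1342, 0.3678]
tcp_rot: [180.0, 0.0, 77.4]
wrist_force: [-2.5, 0.9, 5.7]
opening: 0.0112
gripper_force: 59.7
```

Emit:
carry_out --steps '[0, 0, 0, 0, 0, 0.02, 1, 0, 0, 0, 0, 0, 0.02, 1, 0, 0, 0, 0, 0, 0.02, 1, 0, 0, 0, 0, 0, 0.02, 1, 0, 0, 0, 0, 0, 0.02, 1, 0, 0, 0, 0, 0, 0.02, 1, 0, 0, 0, 0, 0, 0.02, 1, 0, 0, 0, 0, 0, 0.02, 1, 0, 0, 0, 0, 0, 0, 1, 0, 0, 0, 0, 0, 0, 1]'

```text
time: 17.75
tcp_pos: [0.5341, -0.1343, 0.3677]
tcp_rot: [179.9, -0.0, 68.2]
wrist_force: [-0.3, -0.8, 4.9]
opening: 0.011
gripper_force: 59.7
```

```bash
python3 -c "
from h import *
s=robot.get_state();print(s['tcp_pos'],s['wrist_force'],s['wrist_torque'])"
```

```text
[ 0.53407018 -0.13432676  0.36766914] [-0.2846976  -0.79457031  4.91008308] [-0.02802477 -0.01051706  0.01457005]
```

Emit:
carry_out --steps '[0, 0, 0, 0, 0, 0.02, 1, 0, 0, 0, 0, 0, 0.02, 1, 0, 0, 0, 0, 0, 0.02, 1, 0, 0, 0, 0, 0, 0.02, 1, 0, 0, 0, 0, 0, 0, 1, 0, 0, 0, 0, 0, 0, 1, 0, 0, 0.3, 0, 0, 0, 1, 0, 0, 0, 0, 0, 0, 1, 0, 0, 0, 0, 0, 0, 1, 0, 0, 0, 0, 0, 0, 1]'

```text
time: 19.0
tcp_pos: [0.534, -0.1342, 0.3669]
tcp_rot: [-180.0, -0.0, 63.6]
wrist_force: [0.9, -1.0, 0.7]
opening: 0.0109
gripper_force: 59.0
```

The push fell and z dropped: the lugs seem to be over the notches. Lower gently.

Emit:
carry_out --steps '[0, 0, 0.5, 0, 0, 0, 1, 0, 0, 0.5, 0, 0, 0, 1, 0, 0, 0.5, 0, 0, 0, 1, 0, 0, 0.5, 0, 0, 0, 1, 0, 0, 0, 0, 0, 0, 1, 0, 0, 0, 0, 0, 0, 1, 0, 0, 0, 0, 0, 0, 1, 0, 0, 0, 0, 0, 0, 1, 0, 0, 0, 0, 0, 0, 1, 0, 0, 0, 0, 0, 0, 1]'

```text
time: 20.25
tcp_pos: [0.534, -0.1342, 0.365]
tcp_rot: [180.0, -0.0, 63.6]
wrist_force: [1.0, -0.9, 0.9]
opening: 0.011
gripper_force: 59.0
```

```bash
python3 -c "
from h import *
s=robot.get_state();print(s['tcp_pos'],s['wrist_force'],s['wrist_torque'])"
```

```text
[ 0.53396526 -0.1342149   0.36495604] [ 0.98696322 -0.92580332  0.90244632] [-0.0400547  -0.18553528 -0.04931511]
```

Emit:
carry_out --steps '[0, 0, 0.6, 0, 0, 0, 1, 0, 0, 0.6, 0, 0, 0, 1, 0, 0, 0.6, 0, 0, 0, 1, 0, 0, 0.6, 0, 0, 0, 1, 0, 0, 0.6, 0, 0, 0, 1, 0, 0, 0.6, 0, 0, 0, 1, 0, 0, 0.6, 0, 0, 0, 1, 0, 0, 0.4, 0, 0, 0, 1, 0, 0, 0, 0, 0, 0, 1, 0, 0, 0, 0, 0, 0, 1]'

```text
time: 21.5
tcp_pos: [0.534, -0.1342, 0.3603]
tcp_rot: [180.0, -0.0, 63.6]
wrist_force: [0.1, 0.9, 1.8]
opening: 0.011
gripper_force: 59.1
```

```bash
python3 -c "
from h import *
s=robot.get_state();print(s['tcp_pos'],s['wrist_force'],s['wrist_torque'])"
```

```text
[ 0.53396001 -0.13421814  0.36034193] [0.12098769 0.88800002 1.75729303] [ 0.03898105 -0.12899092  0.0044278 ]
```

Emit:
carry_out --steps '[0, 0, 0.2, 0, 0, 0, 1, 0, 0, 0, 0, 0, 0, 1, 0, 0, 0.2, 0, 0, 0, 1, 0, 0, 0, 0, 0, 0, 1, 0, 0, 0.2, 0, 0, 0, 1, 0, 0, 0, 0, 0, 0, 1, 0, 0, 0, 0, 0, 0, 1, 0, 0, 0, 0, 0, 0, 1, 0, 0, 0, 0, 0, 0, 1, 0, 0, 0, 0, 0, 0, 1]'

```text
time: 22.75
tcp_pos: [0.5339, -0.1342, 0.3598]
tcp_rot: [180.0, -0.0, 63.6]
wrist_force: [-0.1, 0.2, 2.8]
opening: 0.0113
gripper_force: 59.2
```

Emit:
carry_out --steps '[0, 0, 0.2, 0, 0, 0, 1, 0, 0, 0, 0, 0, 0, 1, 0, 0, 0, 0, 0, 0, 1, 0, 0, 0, 0, 0, 0, 1, 0, 0, 0, 0, 0, 0, 1, 0, 0, 0, 0, 0, 0, 1, 0, 0, 0, 0, 0, 0, 1, 0, 0, 0, 0, 0, 0, 1, 0, 0, 0, 0, 0, 0, 1, 0, 0, 0, 0, 0, 0, 1]'

```text
time: 24.0
tcp_pos: [0.5339, -0.1342, 0.3598]
tcp_rot: [180.0, -0.0, 63.6]
wrist_force: [-0.5, 0.3, 5.6]
opening: 0.0113
gripper_force: 59.6
```

Home (z stiff at 0.3598, 8 mm below the collar contact). Ease the push slightly and turn on clockwise.

Emit:
carry_out --steps '[0, 0, -0.2, 0, 0, 0.02, 1, 0, 0, 0, 0, 0, 0.03, 1, 0, 0, 0, 0, 0, 0.04, 1, 0, 0, 0, 0, 0, 0.04, 1, 0, 0, 0, 0, 0, 0.04, 1, 0, 0, 0, 0, 0, 0.04, 1, 0, 0, 0, 0, 0, 0.04, 1, 0, 0, 0, 0, 0, 0.03, 1, 0, 0, 0, 0, 0, 0.02, 1, 0, 0, 0, 0, 0, 0, 1]'

```text
time: 25.25
tcp_pos: [0.5344, -0.1346, 0.3599]
tcp_rot: [179.8, -0.1, 46.4]
wrist_force: [6.0, -3.0, 1.3]
opening: 0.0109
gripper_force: 59.1
```

```bash
python3 -c "
from h import *
s=robot.get_state();print(s['tcp_pos'],s['wrist_force'],s['wrist_torque'])"
```

```text
[ 0.5344386  -0.13464151  0.3599177 ] [ 5.99682637 -3.03208767  1.32184017] [-0.56644997 -1.16741158  0.17572832]
```

Emit:
carry_out --steps '[0.2, 0.7, 0, 0, 0, 0.02, 1, 0, 0, 0, 0, 0, 0.04, 1, 0, 0, 0, 0, 0, 0.04, 1, 0, 0, 0, 0, 0, 0.04, 1, 0, 0, 0, 0, 0, 0.04, 1, 0, 0, 0, 0, 0, 0.04, 1, 0, 0, 0, 0, 0, 0.04, 1, 0, 0, 0, 0, 0, 0.04, 1, 0, 0, 0, 0, 0, 0.03, 1, 0, 0, 0, 0, 0, 0, 1]'

```text
time: 26.5
tcp_pos: [0.5349, -0.135, 0.3599]
tcp_rot: [179.9, -0.1, 27.4]
wrist_force: [5.2, -2.9, 2.5]
opening: 0.0109
gripper_force: 59.2
```

```bash
python3 -c "
from h import *
s=robot.get_state();print(s['tcp_pos'],s['wrist_force'],s['wrist_torque'])"
```

```text
[ 0.53492504 -0.13500848  0.35987724] [ 5.16655315 -2.9204213   2.53494963] [-0.64064088 -0.92610834  0.15212402]
```

Emit:
carry_out --steps '[0.4, 0.5, 0, 0, 0, 0.02, 1, 0, 0, 0, 0, 0, 0.03, 1, 0, 0, 0, 0, 0, 0.03, 1, 0, 0, 0, 0, 0, 0.03, 1, 0, 0, 0, 0, 0, 0.03, 1, 0, 0, 0, 0, 0, 0.03, 1, 0, 0, 0, 0, 0, 0.03, 1, 0, 0, 0, 0, 0, 0, 1, 0, 0, 0, 0, 0, 0, 1, 0, 0, 0, 0, 0, 0, 1]'

```text
time: 27.75
tcp_pos: [0.5353, -0.1352, 0.3599]
tcp_rot: [179.9, -0.0, 16.0]
wrist_force: [3.7, -4.1, 1.7]
opening: 0.011
gripper_force: 59.3
```

```bash
python3 - <<'E'
from rect import *
s=robot.get_state();print(s['tcp_pos'],s['tcp_rot'],s['wrist_force'],s['wrist_torque'])
p,T=shot('wrist'); a=rect(.18,p,T,(.535,-.135),.075,560)
b=rect(.214,p,T,(.535,-.135),.075,560)
for im in (a,):
    g=cv2.Canny(cv2.GaussianBlur(im,(5,5),0),25,60)
    for l in cv2.HoughLinesP(g,1,np.pi/360,40,minLineLength=80,maxLineGap=10)[:,0]: print(l,np.degrees(np.arctan2(-(l[3]-l[1]),l[2]-l[0])).round(1))
cv2.imwrite('pics/i.png',a)
E
```

```text
[ 0.53528057 -0.13517406  0.35986306] [ 1.79919735e+02 -3.21990045e-02  1.59795231e+01] [ 3.65707884 -4.12694695  1.66249212] [-0.83580578 -0.67798461  0.14472869]
[488  59 558 441] -79.6
[348  24 478   0] 10.5
[116  46 280  30] 5.6
[ 71   1 161  91] -45.0
[275 528 432 499] 10.5
[532 148 557 291] -80.1
[284  35 374  19] 10.1
[133  64 216  48] 10.9
[137 364 225 335] 18.2
[268 559 284 475] 79.2
[341 267 395 177] 59.0
[407 367 435 273] 73.4
[275 527 368 510] 10.4
```

View pics/i.png

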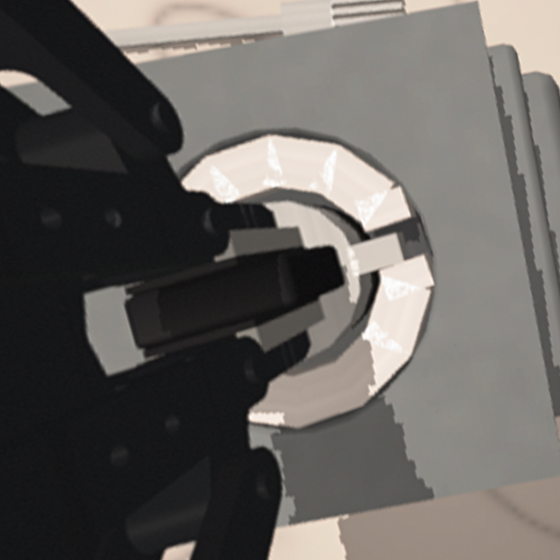

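The lug sits in the notch at (385,258), with the collar turned along and the grinder edge at 10.5°. Last bit toward the stop.

Emit:
carry_out --steps '[0.2, 0.3, 0, 0, 0, 0.02, 1, 0, 0, 0, 0, 0, 0.02, 1, 0, 0, 0, 0, 0, 0.02, 1, 0, 0, 0, 0, 0, 0.02, 1, 0, 0, 0, 0, 0, 0.01, 1, 0, 0, 0, 0, 0, 0, 1, 0, 0, 0, 0, 0, 0, 1, 0, 0, 0, 0, 0, 0, 1, 0, 0, 0, 0, 0, 0, 1, 0, 0, 0, 0, 0, 0, 1]'

```text
time: 29.05
tcp_pos: [0.5354, -0.1353, 0.3598]
tcp_rot: [179.9, -0.0, 10.8]
wrist_force: [2.1, -3.6, 2.2]
opening: 0.0109
gripper_force: 59.3
```

```bash
python3 -c "
from h import *
s=robot.get_state();print(s['tcp_pos'],s['tcp_rot'],s['wrist_force'],s['wrist_torque'])"
```

```text
[ 0.535431   -0.13534566  0.35984701] [ 1.79949936e+02 -3.65403105e-03  1.08393055e+01] [ 2.09701403 -3.6247472   2.15276853] [-0.82252768 -0.48447685  0.19236797]
```

Emit:
carry_out --steps '[0, 0, 0, 0, 0, 0.015, 1, 0, 0, 0, 0, 0, 0.015, 1, 0, 0, 0, 0, 0, 0, 1, 0, 0, 0, 0, 0, 0, 1, 0, 0, 0, 0, 0, 0, 1, 0, 0, 0, 0, 0, 0, 1, 0, 0, 0, 0, 0, 0, 1, 0, 0, 0, 0, 0, 0, 1, 0, 0, 0, 0, 0, 0, 1, 0, 0, 0, 0, 0, 0, 1]'

```text
time: 30.3
tcp_pos: [0.5354, -0.1353, 0.3598]
tcp_rot: [179.9, -0.0, 9.1]
wrist_force: [2.9, -4.7, 1.3]
opening: 0.0111
gripper_force: 59.3
```

```bash
python3 -c "
from h import *
s=robot.get_state();print(s['tcp_pos'],s['tcp_rot'],s['wrist_force'],s['wrist_torque'])"
```

```text
[ 0.53543462 -0.13533493  0.35984344] [ 1.79945956e+02 -5.89808107e-03  9.12110403e+00] [ 2.87998617 -4.68277146  1.31022065] [-0.83980173 -0.43183431  0.14398378]
```

Torque unchanged, so not at the stop yet; a little further.

Emit:
carry_out --steps '[0, 0.2, 0, 0, 0, 0.01, 1, 0, 0, 0, 0, 0, 0.01, 1, 0, 0, 0, 0, 0, 0, 1, 0, 0, 0, 0, 0, 0, 1, 0, 0, 0, 0, 0, 0, 1, 0, 0, 0, 0, 0, 0, 1, 0, 0, 0, 0, 0, 0, 1, 0, 0, 0, 0, 0, 0, 1, 0, 0, 0, 0, 0, 0, 1, 0, 0, 0, 0, 0, 0, 1]'

```text
time: 31.55
tcp_pos: [0.5355, -0.1354, 0.3599]
tcp_rot: [180.0, -0.0, 8.0]
wrist_force: [2.3, -4.8, 2.2]
opening: 0.0107
gripper_force: 59.3
```

```bash
python3 -c "
from h import *
s=robot.get_state();print(s['tcp_pos'],s['tcp_rot'],s['wrist_force'],s['wrist_torque'])"
```

```text
[ 0.53547155 -0.13542518  0.35985435] [ 1.79964937e+02 -4.87852137e-03  7.99350971e+00] [ 2.32704584 -4.84510903  2.18610754] [-0.82351246 -0.31844098  0.19023318]
```

Emit:
carry_out --steps '[0, 0, 0, 0, 0, 0.01, 1, 0, 0, 0, 0, 0, 0.008, 1, 0, 0, 0, 0, 0, 0, 1, 0, 0, 0, 0, 0, 0, 1, 0, 0, 0, 0, 0, 0, 1, 0, 0, 0, 0, 0, 0, 1, 0, 0, 0, 0, 0, 0, 1, 0, 0, 0, 0, 0, 0, 1, 0, 0, 0, 0, 0, 0, 1, 0, 0, 0, 0, 0, 0, 1]'

```text
time: 32.8
tcp_pos: [0.5355, -0.1354, 0.3598]
tcp_rot: [180.0, -0.0, 7.0]
wrist_force: [2.1, -3.7, 2.5]
opening: 0.0109
gripper_force: 59.4
```

```bash
python3 - <<'E'
from rect import *
s=robot.get_state();print(s['tcp_pos'],s['tcp_rot'],s['wrist_force'],s['wrist_torque'])
p,T=shot('wrist'); a=rect(.18,p,T,(.555,-.131),.03,560)
cv2.imwrite('pics/j.png',a)
E
```

```text
[ 0.53547107 -0.13544027  0.35984218] [ 1.79958073e+02 -4.54531217e-03  6.97876848e+00] [ 2.08724848 -3.65076152  2.48864133] [-0.87769535 -0.43782967  0.33840733]
```

View pics/j.png

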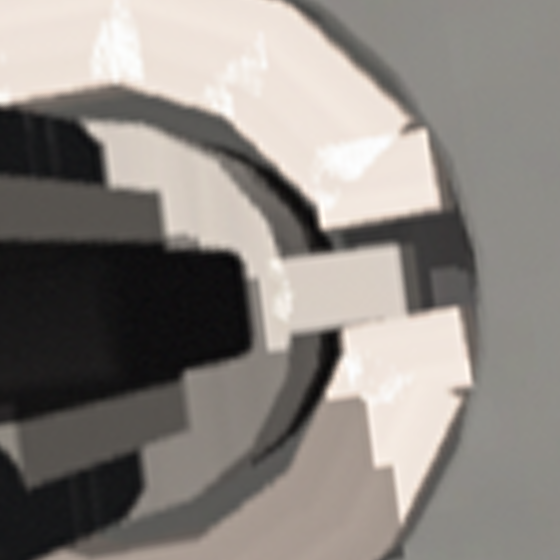

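Torque climbed (0.19→0.34): stop reached. The notch walls in view (330,228)–(435,210) lie at about 10.3°, along the grinder's axis. Unload the turn within the play, then release and rise.

Emit:
carry_out --steps '[0, 0, 0, 0, 0, -0.03, 1, 0, 0, 0, 0, 0, -0.03, 1, 0, 0, 0, 0, 0, -0.02, 1, 0, 0, 0, 0, 0, 0, 1, 0, 0, 0, 0, 0, 0, 1, 0, 0, 0, 0, 0, 0, 1, 0, 0, 0, 0, 0, 0, 1, 0, 0, 0, 0, 0, 0, 1, 0, 0, 0, 0, 0, 0, 1, 0, 0, 0, 0, 0, 0, 1]'

```text
time: 34.1
tcp_pos: [0.5354, -0.135, 0.3598]
tcp_rot: [-180.0, 0.0, 11.6]
wrist_force: [-1.6, 3.2, 4.5]
opening: 0.0107
gripper_force: 59.7
```

Emit:
carry_out --steps '[0, 0, 0, 0, 0, 0, -0.2, 0, 0, 0, 0, 0, 0, -0.2, 0, 0, 0, 0, 0, 0, -0.2, 0, 0, 0, 0, 0, 0, -0.2, 0, 0, 0, 0, 0, 0, -0.2, 0, 0, 0, 0, 0, 0, -0.2, 0, 0, 0, 0, 0, 0, -0.2, 0, 0, 0, 0, 0, 0, -0.2, 0, 0, 0, 0, 0, 0, -0.2, 0, 0, 0, 0, 0, 0, -0.2]'

```text
time: 35.35
tcp_pos: [0.5355, -0.1352, 0.3598]
tcp_rot: [180.0, -0.0, 11.6]
wrist_force: [-0.5, -0.3, -1.1]
opening: 0.0511
gripper_force: 0.0
```

Emit:
carry_out --steps '[0, 0, -5, 0, 0, 0, -0.2, 0, 0, -10, 0, 0, 0, -0.2, 0, 0, -15, 0, 0, 0, -0.2, 0, 0, -20, 0, 0, 0, -0.2, 0, 0, -20, 0, 0, 0, -0.2, 0, 0, -15, 0, 0, 0, -0.2, 0, 0, -5, 0, 0, 0, -0.2, 0, 0, 0, 0, 0, 0, -0.2, 0, 0, 0, 0, 0, 0, -0.2, 0, 0, 0, 0, 0, 0, -0.2]'

```text
time: 36.6
tcp_pos: [0.5355, -0.1353, 0.4491]
tcp_rot: [-180.0, 0.1, 11.6]
wrist_force: [-1.0, 0.5, 0.3]
opening: 0.0512
gripper_force: 0.0
```

```bash
python3 - <<'E'
from rect import *
s=robot.get_state();print(s['tcp_pos'],s['tcp_rot'],s['wrist_force'])
p,T=shot('wrist'); a=rect(.18,p,T,(.535,-.135),.05,560)
for z in(.214,):
    b=rect(z,p,T,(.535,-.135),.05,560); g=cv2.Canny(cv2.GaussianBlur(b,(5,5),0),20,50)
    for l in cv2.HoughLinesP(g,1,np.pi/720,40,minLineLength=60,maxLineGap=8)[:,0]: print(l,np.degrees(np.arctan2(-(l[3]-l[1]),l[2]-l[0])).round(1))
cv2.imwrite('pics/k.png',a)
E
```

```text
[ 0.53552115 -0.13525524  0.44909258] [-1.79965057e+02  5.71971372e-02  1.16191300e+01] [-0.95401529  0.48493832  0.28264628]
[231 256 376 227] 11.3
[232 321 378 291] 11.6
[ 36  43 115  64] -14.9
[209 260 241 193] 64.5
[485 387 520 315] 64.1
[153 227 188 152] 65.0
[ 15 119 133  95] 11.5
[181 377 242 435] -43.6
[192 148 263  95] 36.7
[435 109 513 184] -43.9
[143 524 207 510] 12.3
[260  96 337  82] 10.3
[243 435 320 458] -16.6
[172 380 236 440] -43.2
[ 0 33 60 49] -14.9
[516 192 531 266] -78.5
[237 440 307 462] -17.4
[325 392 385 382] 9.5
```

View pics/k.png

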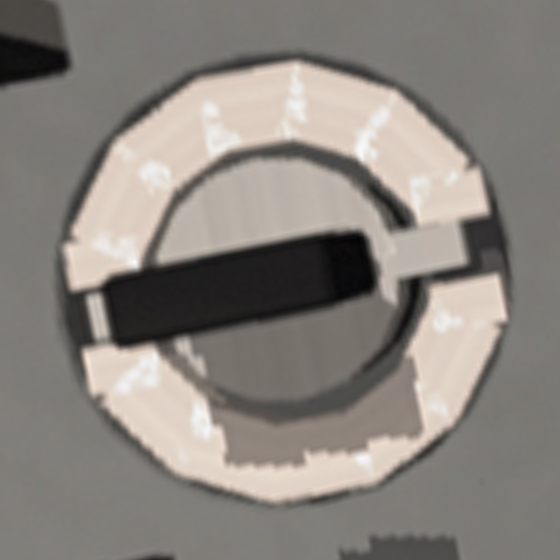

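The carrier is seated with lugs in the notches. The bar measures 11.5° against 10.5° for the grinder axis, the collar is at its stop, and the gripper is clear.

```bash
python3 -c "
from workcell import robot
print(robot.close_job())"
```

```text
the job is handed in; nothing more can be done
None
```

The burr carrier is home in the collar and turned clockwise to the stop, its bar within about 1° of front to back; it has been released and the job is handed in. My first grasp went about 20 mm too low and closed briefly on the disc over the coaster before I re-gripped the bar.

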